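Set the bench magnifier over the leaf-shaped arrowhead

ROBOT

A 6-joint arm with a two-finger parallel gripper is mounted at the origin on the work surface. World frame = base frame: x ahead of the robot, y to its left, z up, the work surface at z = 0. Lengths are in mm, angles in rad, forces in N, time in s.
With the tool pointing down it reaches from about 300 to 775 mm from the base axis. Payload 14.6 kg.
Tool frame: the origin (TCP) lies on the centre line of the jaws, within the pads' length; the fingertips stand ahead of it and the grasp point (between the pads) is the TCP (manip.tip_reach is the z of the fingertips in the tool frame, in mm); z points along the fingers, y is the direction in which the jaws open and shut (so a half turn about z gives the same grasp; the last joint's range is limited). The gripper opens to 94 mm and grips with 3 to 60 N. Pads are 16 mm wide; open, the fingers measure 119 mm over their backs; the gripper's body (75 mm by 177 mm) begins 78 mm behind the grasp point.
Start: joints at [-1.4, 0.3, 1.521, -0, 1.321, -0.067], TCP at [129.554, -534.514, 224.446] pointing down, gripper open.
Joint ranges: [-3.03, 3.03], [-0.79, 2.21], [0.23, 2.52], [-1.04, 4.18], [0, 3.07], [-2.55, 2.55]. Speed limits (rad/s): [2.22, 2.22, 2.57, 3.14, 3.14, 3.14].

INTERFACE

Orientations are given as [roll, pitch, yaw] about the fixed x, y, z axes, in that order (R = Rz(yaw) Ry(pitch) Rx(roll)).
In Python, from cell import manip, camera, search_frame, masks_of, tip_of gives the robot as it stands.
- The arm moves only by the tool send_rows, never from a script. Its argument "plan" is a list of rows, each an object with "travel": the shift along the tool's x, y, z in mm, a list of three; "delta_rot": the turn, a rotation vector about the tool's x, y, z in degrees, a list of three; "fingers": the gripper's target within -1 to 1 (shut at 1, half-way at 0, fully open at -1). In form: [{"travel": [dx, dy, dz], "delta_rot": [wx, wy, wz], "fingers": fingers}, ...]. A call has 1 to 20 rows; each row shifts and turns the commanded pose from where the row before left it, along the tool's axes as they then stand; what a row does not reach is not made up. A row lasts 1/8 s, in which the tool goes at most 62.5 mm and 10.7 degrees, less where a joint would pass 70% of its speed; a pose out of reach is approached as far as the arm can. A call is refused whole if a number of a shift passes 62.5 or a number of a turn 10.7, either way. A call with a gripper value outside its range is refused whole. The fingers move at their own pace and stop on an object; "grip_force" is the grip in N (left out, the last holds). Time passes only in rows, so rows that do not move let the fingers close. It gives the time, the measured TCP pose, the force and the opening at its end, in the units of the state.
- manip.read_state(): the state, without advancing time (a new reading comes with each control period).
- camera(name): name is "scene" or "top" or "wrist"; returns a dict with "color" (384x512x3 uint8, red, green, blue), "z_map" (384x512 float32, mm along the optical axis (not along the pixel's ray), 0 where there is no reading), "fov_y" (degrees; the focal length in pixels is half the picture's height over the tangent of half this angle, whatever the lens; pixels are square), "cx", "cy" (the principal point, pixels), "world_from_camera" (4x4, takes a point from camera to world coordinates); the wrist camera has in their place "tool_from_camera" (4x4, takes a point from camera to tool coordinates, whose origin is the TCP and whose axes are the flange's). Camera axes: x right, y up, looking along -z (the intrinsics and any distortion apply to the point x, -y, -z); pixel columns grow to the right and rows downward; lengths in mm; the calibration is good to about 2 mm. A picture is of the moment at which its call begins: read the wrist's pose just before it.
- manip.sign_off(): hands the job in, once; it reports no verdict.
Trained networks look in the newest picture that a camera, given by its name, has taken for a name from the list of things; names that differ only in an ending like _2 or _b are one class to them, and where a whole thing is asked for, a point or a joint stands for the part that bears it (a point fixed in the world has none). Each returns a list of dicts, best first, with "confidence" (0 to 1); they miss things now and then, are a little off and sometimes report something else, mostly with a low value. They report only what shows in the picture. A call takes as long as a camera call. They do not tell look-alikes from the thing itself.
- search_frame(name, camera): "at" ([x, y, z] in mm, in the coordinates of the camera as it stood for that picture, good to about 4 mm: the middle of the surface that is visible of it).
- masks_of(name, camera): "region" (384x512 bool, what is visible of it).
- tip_of(name, camera): "at" ([x, y, z] in mm, in the coordinates of the camera as it stood for that picture, good to about 4 mm: a listed point, or the origin of a listed thing).
The state is a dict: "clock": time; "joints": joint angles; "qd": joint speeds; "effort": joint torques, N m; "eef_pos": TCP position; "eef_rot": TCP orientation; "wrist_force": force on the tool from outside, world axes, zero at the start; "moment": the same for the moment, N m; "finger_gap": finger opening in mm.
Only numpy, scipy, OpenCV 4.12 (cv2) and the standard library are available. Lean on these libraries where they do the work, as an engineer would, in place of code of your own. Each camera call takes 0.05 s, during which the arm holds its last target. There are 200 camera calls.

TASK

I want to check the glue line on the broad leaf-shaped arrowhead: swing the bench magnifier's arm round until the lens is centred above that head, and tilt the lens level with the bench. The glue is still setting, so leave both setting blocks and everything else on the bench standing where they are.

Things in the scene. Friction and masses are not known exactly. Their poses are not given: they have to be found in the camera images.
- magnifier: The bench magnifier's foot: a grey disc 150 mm across and 24 mm high, screwed to the bench (it cannot move), with a steel post of 18 mm diameter to 252 mm height. Origin on the post's axis at bench level. The swing arm turns about this post at 220 mm height.
- swing (a joint): Swivel of the magnifier's arm about the vertical post axis, rad, grows anticlockwise seen from above, limits -1.3 to 1.3. At 0 the arm points along the foot's own -x axis. The arm is a steel tube 16 mm thick at 220 mm height. Held by friction; about 0.5 N m moves it (3 N on a fork bar) and it stays where it is left.
- fork_bar (a point): Outer face of one side bar of the grey fork at the arm's end, 175 mm out along the arm and 81 mm beside its centreline, 220 mm high. The fork carries the lens: a crosspiece 141 mm from the post and two like flat bars, 8 mm thick, 16 mm high, parallel to the arm, 134 to 232 mm from the post. Black pivot knobs of 24 mm diameter stand 13 mm out from both bars at 220 mm from the post.
- lens (a joint): Tilt of the round lens in the fork about the horizontal pivot line through the lens's middle, square to the arm, rad. 0 is level (parallel to the bench); positive: the edge away from the post, with the tab, is up. Limits -0.6 to 1.2. Held by friction; about 0.3 N m moves it (4 N down on the tab) and it stays where it is left.
- lens_center (a point): Middle of the lens, 220 mm from the post axis and always 220 mm above the bench; tilting does not shift it. The lens is clear glass in a grey round frame 128 mm across and 14 mm thick. This point's z axis is the lens's axis (straight up when level); its x axis points towards the post when level.
- lens_tab (a point): Top face of the black finger tab on the lens frame, 85 mm from the lens's middle on the side away from the post. The tab is 24 mm wide, 8 mm thick and reaches from the frame's edge to 96 mm from the middle.
- leaf_block: Loose brown hardwood setting block 130 x 64 x 34 mm (x, y, z), 0.6 kg, with a broad, flat, leaf-shaped arrowhead (90 mm long, 48 mm wide, bright steel) strapped along its top, point to its +x end; a 9 mm wooden foreshaft sticks out 50 mm past its -x end. Highest part 58 mm. Origin: centre of its underside.
- leaf_head (a point): Middle of the leaf-shaped arrowhead, on its upper face, 46 mm above the bench, straight above the block's origin. The block stands about 220 mm from the post, so the lens can be swung over it.
- spike_block: The same kind of block, with a slim round spike-shaped arrowhead (105 mm long, 15 mm thick, bright steel). Origin: centre of its underside. It stands on the other side of the arm; the two blocks may be either way round.
- knife: Carving knife, 195 mm long, round wooden handle, lies between the blocks. Origin under its ferrule.
- pliers: Dark steel pliers, 190 mm long, 10 mm thick, lying flat. Origin near the middle.
- mug: White mug, 86 mm across, 110 mm high. Origin under its centre.
- brush_pot: Terracotta pot with brushes, 84 mm across, 235 mm high with the brushes, which lean out to 60 mm from its axis. Origin under its centre.
- glue: White glue bottle, 54 mm across, 150 mm high. Origin under its centre.
- punch_block: Dark wooden block with punched holes, 110 x 200 x 50 mm. Origin: centre of its underside.
- bowl: Wooden bowl, 130 mm across, 50 mm high. Origin under its centre.
Not all that is in view belongs to the job. Leave any green or yellow look-alike of the leaf_block alone.

How it is judged (in metres and radians):
At the end, for the whole second after the job is handed in: The middle of the lens is above the middle of the leaf-shaped head to within 30 mm (seen from above), the lens is level to within 0.12 rad (7 degrees), its joints are at rest, and both setting blocks are within 20 mm of where they stood (horizontal distance between lens_center and leaf_head below 0.03 m and angle between lens_center's own z axis and vertical below 0.12 rad and velocity of joint swing between -0.05 and 0.05 rad/s and velocity of joint lens between -0.05 and 0.05 rad/s and not (distance of leaf_block from where it was at the start of the episode above 0.02 m) and not (distance of spike_block from where it was at the start of the episode above 0.02 m)); the robot touches nothing.
It fails at once if a setting block is shoved more than 20 mm (distance of any of leaf_block, spike_block from where it was at the start of the episode above 0.02 m).
It fails at once if another thing on the bench is moved more than 30 mm (distance of any of knife, pliers, mug, brush_pot, glue, punch_block, bowl from where it was at the start of the episode above 0.03 m).
It also fails if it takes over 45 s, if anything falls off the work surface, if the arm or the gripper's body presses on something with over 40 N, if the wrist force passes 120 N, or if a joint passes its speed limit or range.

## Working session

There is one attempt and no reset: what is moved stays moved. The work goes in short steps, Python scripts to look and compute and a tool call to move; the robot and the scene stay as the last step left them, time stands still between calls to the robot, and variables do not carry over. Pictures are saved under pics/ and viewed, about 8 in all and at most 12, crops included, and the job is handed in when it is done.

Besides the shell and the picture viewer there is one more tool, called after "Emit:" by a JSON object that holds its "fn" and its "kwargs", one argument or row to a line. send_rows: Moves the arm, as the interface text tells. Its arguments: {"type":"object","properties":{"plan":{"type":"array"},"grip_force":{"type":"number"}},"required":["plan"]}

```bash
mkdir -p pics; cat > h.py <<'E'
import numpy as np, cv2
from cell import manip, camera, search_frame, masks_of, tip_of
from scipy.spatial.transform import Rotation as R
def look(n,save=None):
    s=manip.read_state(); c=camera(n)
    if n=='wrist':
        T=np.eye(4); T[:3,:3]=R.from_euler('xyz',s['eef_rot']).as_matrix(); T[:3,3]=s['eef_pos']
        W=T@np.array(c['tool_from_camera'])
    else: W=np.array(c['world_from_camera'])
    c['W']=W
    if save: cv2.imwrite('pics/'+save,cv2.cvtColor(c['color'],cv2.COLOR_RGB2BGR))
    return c
def tw(W,p): return (W@np.append(p,1))[:3]
def cloud(c):
    z=c['z_map']; f=192/np.tan(np.radians(c['fov_y'])/2)
    v,u=np.mgrid[:384,:512]
    P=np.stack([(u-c['cx'])/f*z,-(v-c['cy'])/f*z,-z],-1)
    return P@c['W'][:3,:3].T+c['W'][:3,3], z>0
E
python3 - <<'E'
from h import *
np.set_printoptions(precision=1,suppress=True)
print(manip.read_state(), manip.tip_reach)
ims=[]
for n in ['scene','top']:
    c=look(n); ims.append(c['color']); print(n,c['W'][:3,3],c['fov_y'])
    for k in ['magnifier','lens_center','lens_tab','fork_bar','leaf_head','leaf_block','spike_block','knife','pliers','mug','brush_pot','glue','punch_block','bowl']:
        print(k,[(round(d['confidence'],2),tw(c['W'],d['at'])) for d in tip_of(k,n)[:3]])
for n,i in zip(['scene','top'],ims): cv2.imwrite(f'pics/{n}0.png',cv2.resize(i[:,:,::-1],(800,600)))
E
```

```text
{'clock': 0.0, 'joints': array([-1.4,  0.3,  1.5,  0. ,  1.3, -0.1]), 'qd': array([-0., -0.,  0.,  0., -0., -0.]), 'effort': array([ -0. , -53.2, -35.3,   0.1,   0. ,  -0. ]), 'eef_pos': array([ 129.5, -534.3,  223.9]), 'eef_rot': array([-3.1, -0. ,  0.2]), 'wrist_force': array([-0.2,  0.1, -0.6]), 'moment': array([-0., -0.,  0.]), 'finger_gap': 94.17558641097233} 19.0
scene [1241.5  458.5 1335.3] 43.60317629560822
magnifier [(0.73, array([789.2, -49.7,   1.6]))]
lens_center [(0.68, array([570.6, -58.9, 217.8])), (0.62, array([ 632.1, -431.5,   -1.5]))]
lens_tab [(0.9, array([495.7, -56.7, 265.9])), (0.69, array([297.8, 401.1,  -4.4])), (0.4, array([634.1, 396.2,  -1.9]))]
fork_bar [(0.71, array([613.2,  22.1, 219.8]))]
leaf_head [(0.76, array([631.9, 101.2,  44.4])), (0.74, array([ 326.8, -117. ,   46.5])), (0.56, array([380.2, 229.4,  42.7]))]
leaf_block [(0.95, array([386.4, 231.2,  -3.7])), (0.8, array([ 328.8, -113.6,   -3. ]))]
spike_block [(0.7, array([ 601. , -188.5,    1.6])), (0.62, array([297. , 398.8,  -3.3]))]
knife [(0.57, array([564.8, -23.9,  -2. ]))]
pliers [(0.56, a
[... 605 characters left out ...]
.4,  24.3, 222.7]))]
leaf_head [(0.81, array([384.2, 228.2,  49.5])), (0.79, array([635.6,  98.2,  48.4])), (0.78, array([ 324. , -113.5,   46.7]))]
leaf_block [(0.81, array([ 329. , -115.7,   -1.5])), (0.61, array([633.8, 103.3,  -1.2])), (0.61, array([383.5, 229.8,   1.2]))]
spike_block [(0.66, array([ 605.2, -185.2,    1.2]))]
knife [(0.58, array([566.1, -20.7,  -0.2]))]
pliers [(0.57, array([ 633.6, -428.9,   -1.1])), (0.39, array([566.9, -24.1,  -2.6]))]
mug [(0.62, array([ 479.8, -513. ,    3.2]))]
brush_pot [(0.95, array([427.3, 491.8,  -2.5]))]
glue [(0.78, array([296.9, 401.1,  -0.7]))]
punch_block [(0.83, array([ 307.3, -364.3,    1.3]))]
bowl [(0.64, array([634.2, 399.3,   2. ]))]
```

View pics/scene0.png

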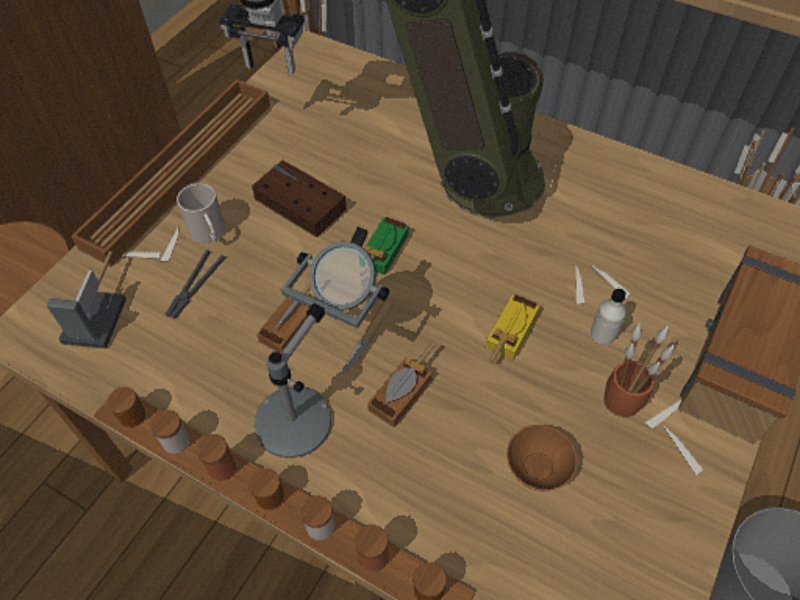

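View pics/top0.png

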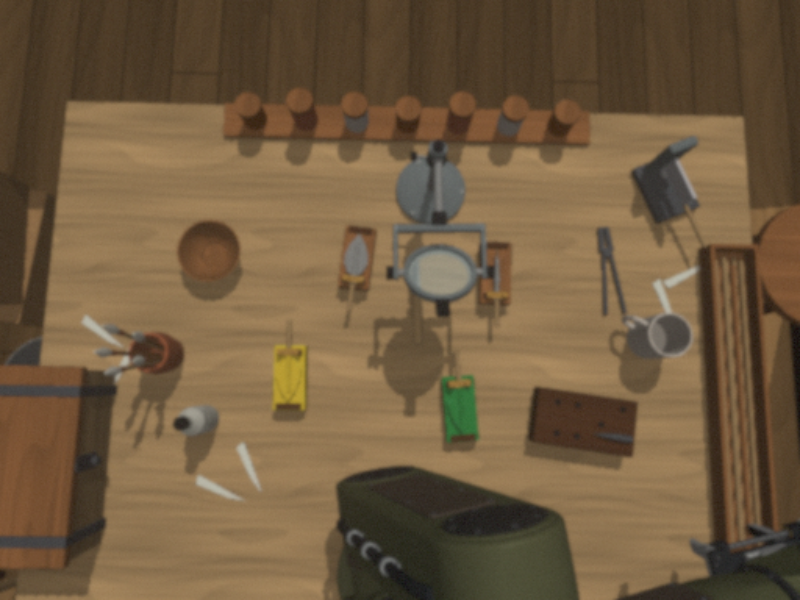

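The scene picture shows the brown leaf block at about (400,385) px, left of the arm as the robot sees it. The green (385,245) and yellow (515,325) blocks are look-alikes. The lens is tilted tab-up. In world coordinates the leaf head is near (633,101), the post near (789,-50) and the tab near (499,-60,265).

The plan has two steps: press the tab down to level, then push the -y fork bar towards +y.

```bash
cat >> h.py <<'E'
def totool(target,yaw=None):
    s=manip.read_state(); M=R.from_euler('xyz',s['eef_rot'])
    print('shift tool',np.round(M.inv().apply(np.array(target)-s['eef_pos']),1),'pos',s['eef_pos'],'rpy',np.degrees(s['eef_rot']))
    if yaw is not None: print('turn',np.degrees((M.inv()*R.from_euler('xyz',[np.pi,0,yaw])).as_rotvec()))
E
python3 - <<'E'
from h import *
np.set_printoptions(precision=1,suppress=True)
totool([490,-61,345],0.05)
c=look('top'); P,ok=cloud(c)
Z=P[...,2]; x,y=P[...,0],P[...,1]
m=ok&(Z>240)&(x>740)&(x<840)&(abs(y+50)<60); print('post top',m.sum(),P[m].mean(0),P[m].min(0),P[m].max(0))
m=ok&(Z>212)&(Z<236)&(x>540)&(x<780)&(abs(y+50)<150)
for a in range(560,780,20):
    k=m&(abs(x-a)<6); 
    if k.sum(): print(a,k.sum(),y[k].min(),y[k].max(),y[k].mean())
for d in masks_of('leaf_head','top')[:3]:
    r=d['region']&ok&(Z>30); print('leaf blk mask',d['confidence'],P[r].mean(0),r.sum())
m=ok&(Z>28)&(Z<70)&(abs(x-633)<75)&(abs(y-101)<45); print(cv2.minAreaRect(P[m][:,:2].astype(np.float32)))
E
```

```text
shift tool [ 461.9 -375.3 -120.6] pos [ 129.6 -534.5  224.4] rpy [-180.    -0.    13.6]
turn [-0.   0.  10.8]
post top 62 [785.9 -50.3 249.6] [773.5 -62.8 240. ] [798.4 -37.8 255.6]
560 266 -151.52914830755066 34.37041991093667 -52.55051214739104
580 194 -149.50656096245493 21.306933354379517 -65.22406443045288
600 26 -136.497643303946 21.699432796614488 -57.319493404286405
620 30 -136.27506864538398 22.136953403448366 -61.45062665027317
640 189 -136.58084520861615 22.479285469440764 -54.932837026438044
660 60 -136.29821637843492 -42.76479603937569 -69.60298610461432
680 24 -64.3946809332863 -45.34598534635443 -54.99865359733733
700 20 -59.133047521717316 -47.86678360399996 -53.457257148170996
720 20 -58.90947596618422 -47.72741903710164 -53.281758880080815
740 27 -58.95434083778116 -44.85983502413666 -51.716052792006664
760 25 -58.7132867261448 -44.61577817376 -51.24450705180039
leaf blk mask 0.87 [625.9 101.2  41.6] 806
leaf blk mask 0.63 [385.6 227.1  41.7] 823
leaf blk mask 0.62 [ 332.3 -112.9   41.6] 864
((627.508544921875, 101.6143798828125), (63.85608673095703, 139.52699279785156), 83.96013641357422)
```

Emit:
{"fn": "send_rows", "kwargs": {
  "plan": [
    {"travel": [0,0,-60],"delta_rot": [0,0,0],"fingers": 1},
    {"travel": [0,0,-60],"delta_rot": [0,0,0],"fingers": 1},
    {"travel": [46,-37.5,0],"delta_rot": [0,0,0],"fingers": 1},
    {"travel": [46,-37.5,0],"delta_rot": [0,0,0],"fingers": 1},
    {"travel": [46,-37.5,0],"delta_rot": [0,0,0],"fingers": 1},
    {"travel": [46,-37.5,0],"delta_rot": [0,0,0],"fingers": 1},
    {"travel": [46,-37.5,0],"delta_rot": [0,0,0],"fingers": 1},
    {"travel": [46,-37.5,0],"delta_rot": [0,0,0],"fingers": 1},
    {"travel": [46,-37.5,0],"delta_rot": [0,0,0],"fingers": 1},
    {"travel": [46,-37.5,0],"delta_rot": [0,0,0],"fingers": 1},
    {"travel": [46,-37.5,0],"delta_rot": [0,0,0],"fingers": 1},
    {"travel": [46,-37.5,0],"delta_rot": [0,0,0],"fingers": 1},
    {"travel": [0,0,0],"delta_rot": [0,0,5.4],"fingers": 1},
    {"travel": [0,0,0],"delta_rot": [0,0,5.4],"fingers": 1},
    {"travel": [0,0,0],"delta_rot": [0,0,0],"fingers": 1}
  ]
}}

```text
clock: 3.48
eef_pos: [488.3, -61.6, 344.4]
eef_rot: [-3.142, 0.0, 0.05]
wrist_force: [-0.2, 0.3, 0.4]
finger_gap: 0.3
```

```bash
python3 - <<'E'
from h import *
np.set_printoptions(precision=1,suppress=True)
c=look('wrist','w1.png')
for k in ['lens_tab','lens_center','leaf_head','fork_bar']:
    print(k,[(round(d['confidence'],2),tw(c['W'],d['at'])) for d in tip_of(k,'wrist')[:3]])
totool([488,-63,228])
E
```

```text
lens_tab [(0.59, array([494.5, -59.4, 264.6])), (0.47, array([ 305.7, -360.8,   -4.6]))]
lens_center [(0.74, array([563.5, -60.4, 219.1]))]
leaf_head [(0.83, array([380.9, 230.6,  45. ])), (0.71, array([ 325.1, -112.1,   44.4])), (0.7, array([634.1,  97.4,  44.8]))]
fork_bar [(0.94, array([612.7,  21.4, 220.3]))]
shift tool [ -0.3   1.1 116.5] pos [488.2 -61.9 344.5] rpy [180.   -0.    2.9]
```

View pics/w1.png

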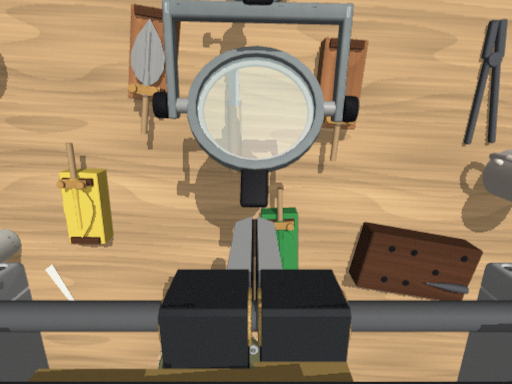

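The picture agrees: leaf block at (148,55) px, tab at (255,187) px, fingertips just ahead of it. Next I press the tab down to a tip height of about 224 (TCP 243).

Emit:
{"fn": "send_rows", "kwargs": {
  "plan": [
    {"travel": [3,0,22],"delta_rot": [0,0,0],"fingers": 1},
    {"travel": [0,0,22],"delta_rot": [0,0,0],"fingers": 1},
    {"travel": [0,0,8],"delta_rot": [0,0,0],"fingers": 1},
    {"travel": [0,0,8],"delta_rot": [0,0,0],"fingers": 1},
    {"travel": [0,0,8],"delta_rot": [0,0,0],"fingers": 1},
    {"travel": [0,0,8],"delta_rot": [0,0,0],"fingers": 1},
    {"travel": [0,0,8],"delta_rot": [0,0,0],"fingers": 1},
    {"travel": [0,0,8],"delta_rot": [0,0,0],"fingers": 1},
    {"travel": [0,0,8],"delta_rot": [0,0,0],"fingers": 1},
    {"travel": [0,0,1.5],"delta_rot": [0,0,0],"fingers": 1},
    {"travel": [0,0,0],"delta_rot": [0,0,0],"fingers": 1}
  ]
}}

```text
clock: 5.1
eef_pos: [491.3, -61.5, 242.8]
eef_rot: [-3.141, 0.0, 0.049]
wrist_force: [-0.4, -0.1, 0.1]
finger_gap: 0.8
```

```bash
cat > lv.py <<'E'
from h import *
np.set_printoptions(precision=1,suppress=True)
def lens(cam):
    c=look(cam); P,ok=cloud(c)
    for k in ['lens_tab','lens_center','leaf_head','fork_bar']:
        print(cam,k,[(round(d['confidence'],2),tw(c['W'],d['at'])) for d in tip_of(k,cam)[:3]])
    d=masks_of('lens_center',cam)
    if d:
        Q=P[cv2.erode(d[0]['region'].astype(np.uint8),np.ones((3,3)))>0]; Q=Q[(Q[:,2]>150)&(Q[:,2]<300)]
        m=Q.mean(0)
        for _ in range(3):
            n=np.linalg.svd(Q-Q.mean(0),full_matrices=False)[2][2]; r=abs((Q-Q.mean(0))@n); Q=Q[r<max(4,2*np.median(r))]
        print('plane n',np.round(n*np.sign(n[2]),3),'mean',Q.mean(0),'box mid',(Q.min(0)+Q.max(0))/2,len(Q))
    return c
E
python3 -c "
from lv import *
for k in ['wrist','top','scene']: lens(k)"
```

```text
wrist lens_tab []
wrist lens_center [(0.62, array([565.1, -60.4, 219.1])), (0.26, array([ 302. , -359.7,   -2.2]))]
wrist leaf_head [(0.97, array([632.5, 101. ,  43.8])), (0.57, array([380.6, 228.9,  44. ]))]
wrist fork_bar [(0.97, array([612.8,  21.1, 219.8]))]
plane n [-0. -0.  1.] mean [570.1 -58.4 222.9] box mid [561.7 -58.5 222.9] 36897
top lens_tab []
top lens_center [(0.75, array([569.8, -61.7, 218.4]))]
top leaf_head [(0.7, array([380.8, 230.8,  47.1])), (0.65, array([633.8,  96.6,  48.5]))]
top fork_bar [(0.84, array([609.2,  26.1, 222.2])), (0.18, array([ 479.9, -513.3,    2.2]))]
plane n [-0. -0.  1.] mean [602.2 -54.5 224.6] box mid [592.9 -53.5 224.7] 382
scene lens_tab [(0.73, array([483.1, -57.6, 222.5]))]
scene lens_center [(0.56, array([570.8, -58.3, 218.9]))]
scene leaf_head [(0.82, array([ 324.7, -117.7,   43.9])), (0.64, array([379.4, 226.7,  43. ]))]
scene fork_bar [(0.59, array([612.3,  22. , 220. ]))]
plane n [-0. -0.  1.] mean [569.6 -56.9 221.7] box mid [566.6 -58.7 221.5] 978
```

Every camera gives a level lens: plane normal vertical, tab at z about 222. Next I go to the outer side of the -y fork bar.

Emit:
{"fn": "send_rows", "kwargs": {
  "plan": [
    {"travel": [0,0,-29],"delta_rot": [0,0,0],"fingers": 1},
    {"travel": [0,0,-28],"delta_rot": [0,0,0],"fingers": 1},
    {"travel": [42,42.5,0],"delta_rot": [0,0,0],"fingers": 1},
    {"travel": [42,42.5,0],"delta_rot": [0,0,0],"fingers": 1},
    {"travel": [42,42.5,0],"delta_rot": [0,0,0],"fingers": 1},
    {"travel": [0,0,0],"delta_rot": [0,0,0],"fingers": 1},
    {"travel": [0,0,38],"delta_rot": [0,0,0],"fingers": 1},
    {"travel": [0,0,38],"delta_rot": [0,0,0],"fingers": 1},
    {"travel": [0,0,0],"delta_rot": [0,0,0],"fingers": 1}
  ]
}}

```text
clock: 7.12
eef_pos: [622.2, -181.8, 222.0]
eef_rot: [-3.14, 0.004, 0.05]
wrist_force: [-0.8, -0.6, 0.6]
finger_gap: 0.4
```

```bash
python3 -c "
from lv import *
c=lens('wrist'); cv2.imwrite('pics/w2.png',c['color'][:,:,::-1]); c=lens('scene'); cv2.imwrite('pics/s2.png',c['color'][:,:,::-1])"
```

```text
wrist lens_tab []
wrist lens_center [(0.7, array([564.5, -61.2, 216. ]))]
wrist leaf_head [(0.94, array([633.6, 100.5,  42.9])), (0.15, array([ 604.3, -190.3,   -0.2]))]
wrist fork_bar []
scene lens_tab [(0.88, array([484.5, -59.7, 221.1]))]
scene lens_center [(0.68, array([569.5, -58.4, 216.9]))]
scene leaf_head [(0.85, array([ 325.7, -117.2,   45.2])), (0.75, array([633. , 102. ,  49.4]))]
scene fork_bar [(0.8, array([613.3,  24.5, 217.3]))]
plane n [-0. -0.  1.] mean [567.4 -56.6 221.5] box mid [554.2 -58.8 221.6] 967
```

View pics/w2.png

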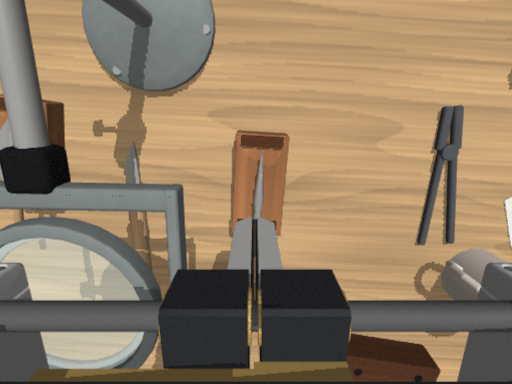

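The fingers stand outside the bar, which runs at about (178,240) px, with clear space between and the spike head well below. Next comes the approach and most of the arc.

Emit:
{"fn": "send_rows", "kwargs": {
  "plan": [
    {"travel": [0,-12,0],"delta_rot": [0,0,0],"fingers": 1},
    {"travel": [0,-12,0],"delta_rot": [0,0,0],"fingers": 1},
    {"travel": [0,-7,0],"delta_rot": [0,0,0],"fingers": 1},
    {"travel": [-3.1,-6.0,0],"delta_rot": [0,0,2],"fingers": 1},
    {"travel": [-6.1,-12.1,0],"delta_rot": [0,0,4],"fingers": 1},
    {"travel": [-6.1,-12.1,0],"delta_rot": [0,0,4],"fingers": 1},
    {"travel": [-6.1,-12.1,0],"delta_rot": [0,0,4],"fingers": 1},
    {"travel": [-6.1,-12.1,0],"delta_rot": [0,0,4],"fingers": 1},
    {"travel": [-6.1,-12.1,0],"delta_rot": [0,0,4],"fingers": 1},
    {"travel": [-6.1,-12.1,0],"delta_rot": [0,0,4],"fingers": 1},
    {"travel": [-6.1,-12.1,0],"delta_rot": [0,0,4],"fingers": 1},
    {"travel": [-6.1,-12.1,0],"delta_rot": [0,0,4],"fingers": 1},
    {"travel": [-3.1,-6.0,0],"delta_rot": [0,0,2],"fingers": 1},
    {"travel": [0,0,0],"delta_rot": [0,0,0],"fingers": 1}
  ]
}}

```text
clock: 9.48
eef_pos: [593.8, -34.5, 224.0]
eef_rot: [-3.142, -0.0, -0.578]
wrist_force: [0.2, -0.1, -0.7]
finger_gap: 0.6
```

```bash
python3 -c "
from lv import *
c=lens('wrist'); lens('top'); c=lens('scene'); cv2.imwrite('pics/s3.png',c['color'][:,:,::-1]);print(manip.read_state()['joints'])"
```

```text
wrist lens_tab []
wrist lens_center [(0.58, array([602.9,  69.2, 218.2])), (0.28, array([566.5, -20. ,  -1.9]))]
wrist leaf_head [(0.86, array([631.8,  99.1,  45.3])), (0.85, array([ 328.6, -114.4,   43.5]))]
wrist fork_bar []
plane n [-0.  0.  1.] mean [620.5  64.4 222.8] box mid [608.3  69.1 222.9] 14218
top lens_tab [(0.59, array([539.7, 123.3, 224. ]))]
top lens_center [(0.97, array([606.7,  70. , 217.1]))]
top leaf_head [(0.85, array([384.1, 230.2,  46.5])), (0.19, array([609.2,  70.9, 218.4]))]
top fork_bar [(0.68, array([687.6, 117.3, 219.9]))]
plane n [-0.  0.  1.] mean [598.9  84.9 223.9] box mid [596.9  84.3 223.9] 1115
scene lens_tab [(0.85, array([535.1, 120.3, 222.2]))]
scene lens_center [(0.77, array([607.3,  72.1, 216.9]))]
scene leaf_head [(0.73, array([381.6, 226.8,  40.8])), (0.65, array([632.5, 102.1,  46.1])), (0.62, array([ 324. , -116.3,   46.5]))]
scene fork_bar [(0.74, array([689.5, 113.8, 221.2])), (0.32, array([425.6, 486.9,  -1.6]))]
plane n [-0.  0.  1.] mean [606.1  75.  221.7] box mid [600.6  73.3 221.8] 1120
[-0.1  0.4  1.4  0.   1.4  2. ]
```

View pics/s3.png

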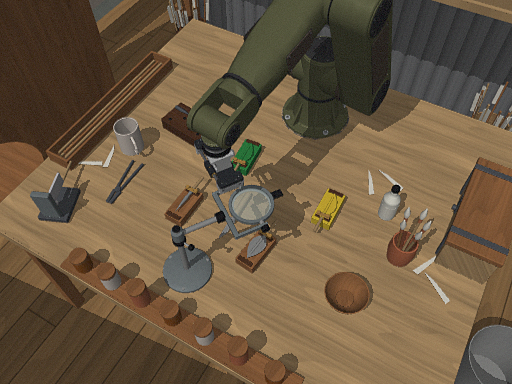

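The arm swung cleanly: lens centre at (607,71), which is 33.8°, and the leaf head lies at 44°. About 10.3° remain.

Emit:
{"fn": "send_rows", "kwargs": {
  "plan": [
    {"travel": [-3.1,-6.0,0],"delta_rot": [0,0,2],"fingers": 1},
    {"travel": [-6.1,-12.1,0],"delta_rot": [0,0,4],"fingers": 1},
    {"travel": [-4.6,-9.0,0],"delta_rot": [0,0,3],"fingers": 1},
    {"travel": [-2.0,-4.0,0],"delta_rot": [0,0,1.3],"fingers": 1},
    {"travel": [0,0,0],"delta_rot": [0,0,0],"fingers": 1},
    {"travel": [0,10,0],"delta_rot": [0,0,0],"fingers": 1},
    {"travel": [0,30,0],"delta_rot": [0,0,0],"fingers": 1},
    {"travel": [0,20,-40],"delta_rot": [0,0,0],"fingers": 1},
    {"travel": [0,20,-60],"delta_rot": [0,0,0],"fingers": 1},
    {"travel": [0,40,0],"delta_rot": [0,0,0],"fingers": 1},
    {"travel": [0,0,0],"delta_rot": [0,0,0],"fingers": 1}
  ]
}}

```text
clock: 11.75
eef_pos: [516.1, -89.4, 324.1]
eef_rot: [-3.141, -0.001, -0.761]
wrist_force: [0.9, 0.1, 0.5]
finger_gap: 0.5
```

```bash
python3 -c "
from lv import *
c=lens('wrist'); c=lens('top');c=lens('scene'); cv2.imwrite('pics/s4.png',c['color'][:,:,::-1])
for k in ['spike_block','leaf_block','knife']: print(k,[(d['confidence'],tw(c['W'],d['at'])) for d in tip_of(k,'scene')])"
```

```text
wrist lens_tab [(0.61, array([568.2, 162.5, 223.4]))]
wrist lens_center [(0.63, array([626.3, 100.7, 220.4]))]
wrist leaf_head [(0.94, array([ 323.4, -114.8,   45.1])), (0.93, array([631.5, 100.6,  43.8]))]
wrist fork_bar []
plane n [-0.  0.  1.] mean [622.3  88.3 223.1] box mid [625.1  96.2 223. ] 9136
top lens_tab [(0.95, array([575.2, 160.7, 224.1]))]
top lens_center [(0.95, array([633.6, 100.6, 216.9])), (0.72, array([574.7, 160.8, 220.8])), (0.37, array([634.9, 398.2,  -0.5]))]
top leaf_head [(0.92, array([382.6, 227.4,  50.8])), (0.63, array([633.2, 101.2,  48.4]))]
top fork_bar [(0.75, array([719. , 128. , 216.4])), (0.24, array([788.8, -51.9,   3.1]))]
plane n [-0.  0.  1.] mean [626.4 104.8 224. ] box mid [625.4 107.1 223.9] 1461
scene lens_tab [(0.68, array([568.8, 164.9, 215.4]))]
scene lens_center [(0.83, array([630.6, 102.3, 218.9])), (0.4, array([ 629.7, -433.2,   -0. ]))]
scene leaf_head [(0.96, array([382.2, 227.6,  42.2])), (0.8, array([632.8, 103.1,  44.5])), (0.63, array([ 325.4, -112.6,   42.5]))]
scene fork_bar [(0.93, array([721.4, 126. , 219.4]))]
plane n [-0. -0.  1.] mean [630.5 107.1 221.6] box mid [628.2 107.6 221.8] 1184
spike_block [(0.64, array([ 603.5, -191.9,    2.5])), (0.44, array([787.4, -48.3,   0.9]))]
leaf_block [(0.96, array([ 328.2, -111.1,   -0.8])), (0.67, array([790.6, -47. ,  -0.9])), (0.63, array([566.7, 165.4, 220.1])), (0.57, array([632. ,  97.9,  -0.4])), (0.57, array([386.8, 229.3,  -2.4])), (0.17, array([427.6, 487. ,  -2.2]))]
knife [(0.57, array([562.4, -25.5,  -5.9]))]
```

View pics/s4.png

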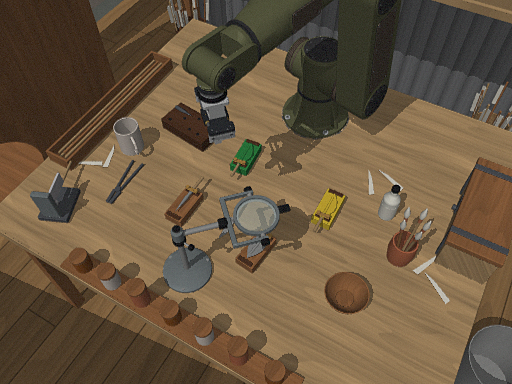

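The lens (255,215 px) now stands over the brown leaf block. Measured, the lens is at (630,101) and the head at (632,101). The gripper is clear, so I hand in.

```bash
python3 -c "
from cell import manip
print(manip.sign_off())"
```

```text
the job is handed in; nothing more can be done
None
```

The lens is now level and centred over the leaf-shaped arrowhead, and I handed the job in. It reported no verdict. I pressed the tab down to level the lens, then pushed the fork's outer side bar about 46° round the post and backed the gripper well clear.

- **Centring:** the last pictures put the lens middle at about (630, 101) mm and the middle of the head at about (632, 101) mm. The three cameras differ by a few mm, well inside the 30 mm allowed.
- **Tilt:** the plane fitted to the lens is horizontal in all three cameras, to the one decimal printed. Tab height supports that: it read 223, 224 and 215 mm against 220–224 mm expected. The 215 mm reading, from the scene camera, is the one outlier. Taken at face value it would mean about 0.1 rad of tilt, still inside the 0.12 rad limit.
- **Things on the bench:** both setting blocks and the knife were where they started, within measuring error. I did not measure the other things again, but the last picture shows none disturbed.
- **Contact:** the wrist force read about 1 N or less at the end of every move. I did not read it during the pushes themselves.
- **Time:** about 12 s of the 45 s were used.

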